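# Load a finds tray into its carrier lane and shut the keeper

## Robot

A 7-joint arm with a two-finger parallel gripper is mounted at the origin on the work surface. World frame = base frame: x ahead of the robot, y to its left, z up, the work surface at z = 0. Lengths are in m, angles in rad, forces in N, time in s.
With the tool pointing down it reaches from about 0.4 to 0.85 m from the base axis. Payload 4.5 kg.
Tool frame: the origin (TCP) lies on the front face of the gripper's body, between the roots of the fingers; the fingertips stand 73 mm ahead of it and the grasp point (between the pads) lies 54 mm ahead of it; z points along the fingers, y is the line along which they close (so a half turn about z gives the same grasp; the last joint's range is limited). The gripper opens to 85 mm and grips with 20 to 120 N. Pads are 22 mm wide; open, the fingers measure 114 mm over their backs; the gripper's body (76 mm by 85 mm) begins 54 mm behind the grasp point. The pads swing forward as they close: fully open they stand 13 mm farther back than shut.
Start: joints at [1.179, 0.689, -0.195, 1.565, 0.157, 0.902, -0.215], TCP at [0.258, -0.569, 0.304] pointing down, gripper open.
Joint ranges: [-3.01, 3.01], [-0.46, 2.08], [-1.47, 1.51], [0.13, 2.56], [-1, 4.14], [0.04, 2.09], [-2.66, 2.66]. Speed limits (rad/s): [2.57, 2.57, 3.14, 3.14, 3.14, 3.14, 3.14].

## Interface

Orientations are given as a unit quaternion [w, x, y, z].
In Python, from workcell import get_obs, get_image, finish_job gives the robot as it stands. The module is installed in compiled form; this text tells all that it offers.
- The arm moves only by the tool carry_out, never from a script. Its argument "moves" is a list of rows, each a list of 3 entries, a list of its own where there are three numbers: the shift along the tool's x, y, z in mm, then the turn, a rotation vector about the tool's x, y, z in rad, then the opening in per cent of the stroke, from 0 (shut) to 100 (fully open). A call has 1 to 8 rows; each row shifts and turns the commanded pose from where the row before left it, along the tool's axes as they then stand; what a row does not reach is not made up. A row lasts 1/10 s, in which the tool goes at most 50 mm and 8.59 degrees, less where a joint would pass 70% of its speed; a pose out of reach is approached as far as the arm can. A call with a gripper value outside its range is refused whole. The fingers move at their own pace and stop on an object; the grip force is fixed at half the most. Time passes only in rows, so rows that do not move let the fingers close. It gives the time, the measured TCP pose, the force, the opening and the grip force at its end, in the units of the state.
- get_obs(): the state, without advancing time (a new reading comes with each control period).
- get_image(name): name is "side" or "top"; returns a dict with "image" (400x640x3 uint8, blue, green, red), "K" (3x3 intrinsics, pixels), "world_to_cam" (4x4, takes a point from world to camera coordinates). Camera axes: x right, y up, looking along -z (the intrinsics and any distortion apply to the point x, -y, -z); pixel columns grow to the right and rows downward; lengths in m; the calibration is good to about 2 mm. A picture is of the moment at which its call begins. There is no depth.
- finish_job(): hands the job in; it is judged then, once.
The state is a dict: "t": time; "joint_positions": joint angles; "joint_velocities": joint speeds; "joint_torque": joint torques, N m; "tcp_pos": TCP position; "tool_rot": TCP orientation; "ft_force": force on the tool from outside, world axes, zero at the start; "ft_torque": the same for the moment, N m; "width": finger opening in m; "grip_force": force on a finger pad.
Only numpy, scipy, OpenCV 4.12 (cv2) and the standard library are available. Lean on these libraries where they do the work, as an engineer would, in place of code of your own. Each camera call takes 0.05 s, during which the arm holds its last target. There are 200 camera calls.

## Task

Gently push the loaded finds tray down the empty lane of the transport carrier until it is fully home against the end stop, with neither the tray nor the robot touching either guide rail; then push the open keeper bar shut across the lane's mouth behind it. The finds are brittle: slide the tray along the board, never grip, lift or tip it, do not ram it against the stop, and leave everything else where it is.

Things in the scene. Friction and masses are not known exactly. Their poses are not given: they have to be found in the camera images.
- carrier: low plywood transport carrier fixed on the bench: two parallel lanes between rails 30 mm high, and a bare loading board before them. Origin: on its underside, below the middle of the empty lane's mouth. x points down the lane from mouth to stop, y across towards the full lane and the robot. Board top z = 14 mm; it spans x -355..220, y -105..250 mm. The full lane is centred on y = 152 mm.
- lane_mouth (a point): middle of the empty lane's mouth, on the board's top face, axes as the carrier's. From here the lane runs 200 mm along x to the face of the end stop and is 140 mm wide clear (y -70 to +70 mm): 10 mm to spare on each side of the tray.
- tray_home (a point): point on the board's top face, 120 mm down the empty lane on its centre line: the tray's origin lies here, with its x axis along the carrier's, when the tray is fully home.
- tray: the loaded finds tray: grey plastic, open, 160 (x) by 120 (y) by 45 mm high, about 0.5 kg, with a foam bed, a dark stone up to 48 mm high and two sherds. Origin: centre of its underside. Stands on the loading board before the empty lane, up to 25 mm off line and 0.2 rad askew, x roughly down the lane. It slides with ordinary friction (2 to 5 N) and stops with the push.
- rail_far: aluminium guide rail on the empty lane's side away from the full lane: carrier y -70 to -76, x 0 to 200 mm, top 30 mm above the board. To it belongs the keeper's pivot post at its mouth end, a head 9 mm in radius on top, 40 mm above the board. Not to be touched. Origin and axes: the carrier's, but at the board's top face.
- rail_near: aluminium guide rail between the two lanes: carrier y 70 to 82, x 0 to 200 mm, top 30 mm above the board; at its mouth end (x -8 to 0) a rubber buffer for the shut keeper. Not to be touched by tray or robot. Origin and axes: the carrier's, but at the board's top face.
- end_stop: aluminium cross bar closing both lanes, 35 mm high; its face towards the mouth is at carrier x = 200 mm. The tray may touch it, gently. Origin and axes: the carrier's, but at the board's top face.
- keeper (a joint): angle of the keeper bar about its upright pivot, rad: 0 = shut across the empty lane's mouth (a limit), growing as it swings out over the loading board and away past the far rail; starts at 2.3 to 2.7, limit 2.8. At angle a the bar points from its pivot along (-sin a, cos a) in the carrier's x, y. Stiff pivot: stays where left; 0.5 to 1 N at the bar's middle moves it.
- keeper_pivot (a point): the keeper's pivot axis (carrier x = -12, y = -76.5 mm), at half height of the bar, 19 mm above the board's top face.
- keeper_mid (a point): middle of the keeper bar, 90 mm out from the pivot axis, 19 mm above the board. The bar is dark steel, upright flat: 6 mm thick, 22 mm high (8 to 30 mm above the board), reaching from 10 to 148 mm from the pivot axis. Push it by its broad face.
- tray_stowed: a tray like the other, already stowed in the full lane; to be left alone. Origin: centre of its underside.
- marker: felt marker, 130 mm long, 16 mm thick, lying on the loading board before the full lane; to be left alone. Origin: under its middle.
- artist_brush: thin paint brush 180 mm long, 11 mm thick, lying on the bench beyond the carrier; to be left alone. Origin: under its middle.
- scrub_brush: white scrubbing brush with a bow handle, 150 x 55 x 74 mm, on the bench beyond the carrier; to be left alone. Origin: centre of its underside.
- flask: steel drinking flask, 70 mm in diameter, 220 mm high, standing at the left; to be left alone. Origin: centre of its underside.
- jar_a: glass jar with a black lid, 72 mm in diameter, 75 mm high, beyond the carrier; to be left alone. Origin: centre of its underside.
- jar_b: glass jar with a black lid like the other; to be left alone. Origin: centre of its underside.
- rotary_tool: blue and black electric rotary hand tool, 180 mm long, 50 mm thick, lying on the bench at the right; to be left alone. Origin: under its middle.

How it is judged:
On the way, in this order (a step that is already met when the one before it is completed fails the run):
1. the tray is fully home against the end stop, square in its lane (x of tray in the frame of carrier between 0.112 and 0.1225 m and y of tray in the frame of carrier between -0.01 and 0.01 m and angle between the x axis of tray and the x axis of carrier, either way round below 0.1 rad and angle between tray's own z axis and vertical below 0.05 rad and linear speed of tray below 0.01 m/s), for 0.2 s.
2. the keeper bar is shut behind it (value of joint keeper below 0.08 rad), for 0.2 s.
At the end, for the whole second after the job is handed in: The tray stands at rest flat on the board in the empty lane, its front within 8 mm of the end stop, within 10 mm of the lane's centre line and within 0.1 rad of square; the keeper bar is within 0.08 rad of fully shut; bystanders where they were (all of step 1 and z of tray in the frame of carrier below 0.018 m and value of joint keeper below 0.08 rad and velocity of joint keeper below 0.05 rad/s); the robot touches nothing.
It fails at once if the tray or the robot touches a guide rail of the empty lane (contact force between any of rail_far, rail_near and anything else above 0.3 N).
It fails at once if the tray is lifted off the board (10 mm) or tipped (0.12 rad) (z of tray in the frame of carrier above 0.024 m or angle between tray's own z axis and vertical above 0.12 rad).
It fails at once if the tray is gripped or shoved hard (over 30 N) (contact force between the fingers and tray above 30 N).
It fails at once if the tray is rammed against the end stop (over 30 N) (contact force between tray and end_stop above 30 N).
It fails at once if a bystander is moved by more than 15 mm (distance of any of tray_stowed, marker, artist_brush, scrub_brush, flask, jar_a, jar_b, rotary_tool from where it was at the start of the episode above 0.015 m).
It also fails if it takes over 72 s, if anything falls off the work surface, if the arm or the gripper's body presses on something with over 40 N, if the wrist force passes 120 N, or if a joint passes its speed limit or range.

## Working session

There is one attempt and no reset: what is moved stays moved. The work goes in short steps, Python scripts to look and compute and a tool call to move; the robot and the scene stay as the last step left them, time stands still between calls to the robot, and variables do not carry over. Pictures are saved under pics/ and viewed, at most 10 in all, crops included, and the job is handed in when it is done.

Besides the shell and the picture viewer there is one more tool, called after "Request:" as name(argument=value, ...) on one line, values as JSON. carry_out: Moves the arm, as the interface text tells. Its arguments: {"type":"object","properties":{"moves":{"type":"array"}},"required":["moves"]}

```bash
mkdir -p pics; cat > h.py <<'E'
import numpy as np, cv2
from workcell import get_obs, get_image, finish_job
def shot(n,f=None):
    d=get_image(n)
    if f: cv2.imwrite('pics/'+f,d['image'])
    return d
def ray(d,u,v,z):
    M=np.array(d['world_to_cam']);K=np.array(d['K']);R=M[:3,:3];c=-R.T@M[:3,3]
    p=np.linalg.inv(K)@[u,v,1]; r=R.T@np.array([p[0],-p[1],-p[2]])
    return c+r*(z-c[2])/r[2]
def proj(d,P):
    M=np.array(d['world_to_cam']);K=np.array(d['K'])
    p=M[:3,:3]@np.array(P)+M[:3,3]; q=K@[p[0],-p[1],-p[2]]; return q[:2]/q[2]
E
python3 - <<'E'
from h import *
for n in('top','side'):
    d=shot(n,n+'0.png');M=np.array(d['world_to_cam']);print(n,d.keys(),np.array(d['K']).tolist(),(-M[:3,:3].T@M[:3,3]).round(3))
o=get_obs();print(o['t'],o['tcp_pos'],o['tool_rot'],o['width'])
E
```

```text
top dict_keys(['image', 'K', 'world_to_cam']) [[491.67680016027003, 0.0, 323.5562525632052], [0.0, 491.67680016027003, 203.66002577726366], [0.0, 0.0, 1.0]] [ 0.368 -0.069  1.533]
side dict_keys(['image', 'K', 'world_to_cam']) [[365.46317633845325, 0.0, 324.96099213480795], [0.0, 365.46317633845325, 198.48849749161295], [0.0, 0.0, 1.0]] [0.124 0.724 1.001]
0.1 [ 0.25793184 -0.56877678  0.30313707] [-8.17875039e-04  9.77409133e-01  2.11354328e-01 -2.54847698e-04] 0.08522789818097469
```

View pics/top0.png

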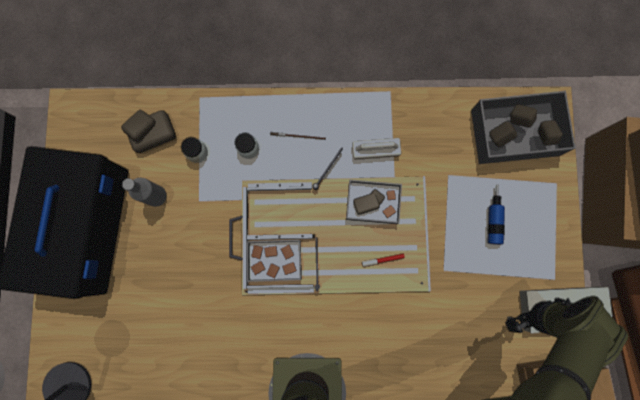

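View pics/side0.png

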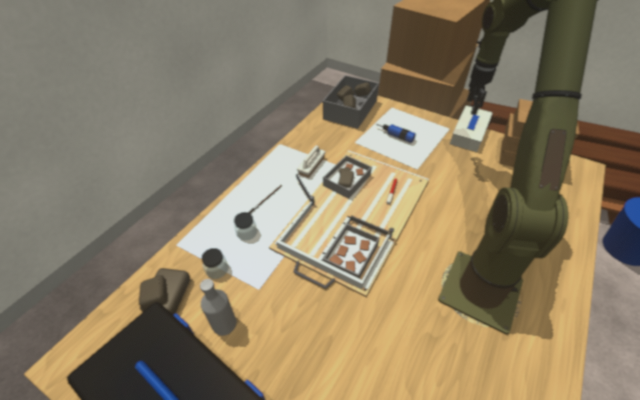

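The top view shows the carrier at px (243..430, 178..293), with the lane running left (+y world). The tray is at about (373,204), the keeper runs from (316,187) to (341,150), and the gripper is at the lower right. Next I'll zoom in on the carrier.

```bash
python3 - <<'E'
from h import *
im=np.mean([shot('top')['image'].astype(float) for _ in range(3)],0).astype(np.uint8)
cv2.imwrite('pics/t1.png',cv2.resize(im[140:300,230:440],None,fx=3.75,fy=3.75,interpolation=cv2.INTER_CUBIC))
E
```

```text
(no output)
```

View pics/t1.png

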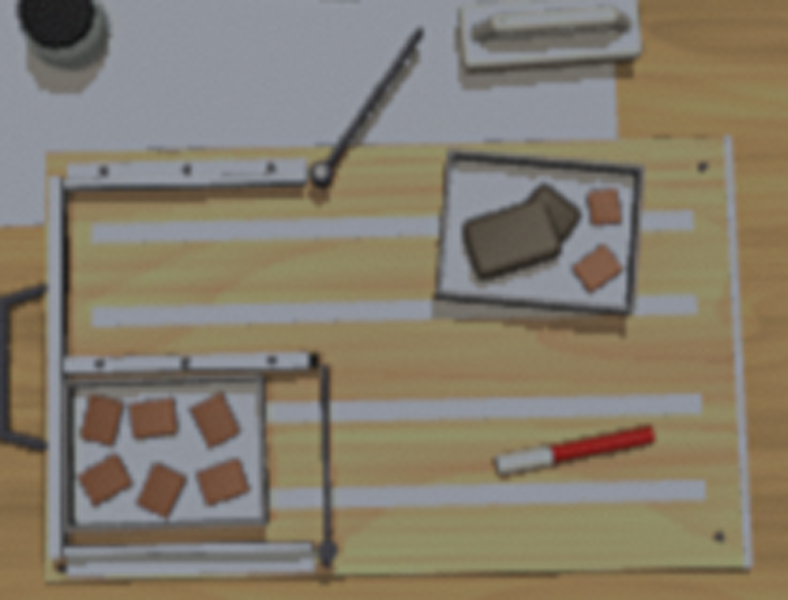

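```bash
cat >> h.py <<'E'
from scipy.optimize import least_squares
def fit(d,px,loc):
    # pose (x,y,th) such that world = R(th) loc + t ; loc z in world
    W=np.array([ray(d,*p,l[2])[:2] for p,l in zip(px,loc)]); L=np.array(loc)[:,:2]
    a=L.mean(0);b=W.mean(0);A=L-a;B=W-b
    th=np.arctan2((A[:,0]*B[:,1]-A[:,1]*B[:,0]).sum(),(A*B).sum());R=np.array([[np.cos(th),-np.sin(th)],[np.sin(th),np.cos(th)]])
    t=b-R@a; return t,th,R,(W-(L@R.T+t))*1000
E
python3 - <<'E'
from h import *
d=shot('top'); c=lambda p:((p[0]+.5)/3.75-.5+230,(p[1]+.5)/3.75-.5+140)
px=[c(p) for p in [(46,152),(730,137),(750,568),(45,580),(320,173)]]
loc=[(.22,-.105,.014),(-.355,-.105,.014),(-.355,.25,.014),(.22,.25,.014),(-.012,-.0765,.054)]
t,th,R,r=fit(d,px,loc);print('carrier',t,th,r.round(1).tolist())
W=lambda p,z:R.T@(ray(d,*c(p),z)[:2]-t)*1000
print('pivot',W((320,173),.054),'keeper tip',W((419,32),.044),'stopface',W((63,270),.049),'rail near end',W((318,360),.044),W((70,363),.044),'far rail',W((305,178),.044),W((70,185),.044))
print('tray corners',[W(p,.059).round(1).tolist() for p in [(449,153),(641,169),(632,303),(437,296)]])
print('stowed',[W(p,.059).round(1).tolist() for p in [(68,376),(266,376),(266,522),(70,527)]])
E
```

```text
carrier [ 0.54421737 -0.01458636] 1.5912153787003511 [[-0.3, -1.3], [0.2, 1.2], [0.2, 1.4], [1.3, -1.5], [-1.4, 0.2]]
pivot [-11.75286483 -75.12100553] keeper tip [ -95.34877367 -193.28558295] stopface [198.39616655  -0.54360604] rail near end [-7.30601717 76.30481239] [193.43765214  74.74653659] far rail [  0.86111539 -72.93618677] [193.60012778 -71.1734558 ]
tray corners [[-116.8, -88.5], [-271.8, -72.1], [-260.2, 36.6], [-104.2, 27.8]]
stowed [[192.6, 86.2], [34.0, 89.3], [35.5, 204.7], [190.8, 205.7]]
```

Carrier pose: (0.544, -0.015), yaw 1.591. In carrier axes the tray is at about (-188, -24) mm, yaw about -0.1, and the keeper is at about 2.53 rad. The plan has three parts:
1. Push the tray's far side with both fingertips, to square and centre it.
2. Push it from behind down the lane.
3. Sweep the keeper shut.

Request:
carry_out(moves=[[[0,0,0],[0,0,0.135],100],[[0,0,0],[0,0,0.135],100],[[0,0,0],[0,0,0.135],100],[[30,-26,0],[0,0,0],100],[[32,-27,0],[0,0,0],100],[[32,-27,0],[0,0,0],100],[[32,-27,0],[0,0,0],100],[[32,-27,0],[0,0,0],100]])

```text
t: 1.1
tcp_pos: [0.4145, -0.4307, 0.304]
tool_rot: [0.0, 1.0, 0.01, 0.0]
ft_force: [0.7, -0.2, -0.3]
width: 0.085
grip_force: 0.0
```

Request:
carry_out(moves=[[[32,-27,0],[0,0,0],100],[[32,-27,0],[0,0,0],100],[[32,-27,0],[0,0,0],100],[[32,-27,0],[0,0,0],100],[[32,-27,0],[0,0,0],100],[[32,-27,0],[0,0,0],100],[[32,-27,0],[0,0,0],100],[[32,-27,0],[0,0,0],100]])

```text
t: 1.9
tcp_pos: [0.6659, -0.2093, 0.3038]
tool_rot: [0.0, 1.0, 0.011, -0.0]
ft_force: [0.1, -1.2, -0.3]
width: 0.0856
grip_force: 0.0
```

```bash
cat >> h.py <<'E'
T=np.array([.5442,-.0146]);TH=1.5912;RC=np.array([[np.cos(TH),-np.sin(TH)],[np.sin(TH),np.cos(TH)]])
def car(p): return RC.T@(np.array(p)[:2]-T)*1000
def st():
    o=get_obs();w,x,y,z=o['tool_rot'];ax=np.arctan2(2*(x*y+w*z),1-2*(y*y+z*z))
    f=RC.T@np.array(o['ft_force'])[:2]
    print('t %.1f'%o['t'],'car',car(o['tcp_pos']).round(1),'z %.1f'%(o['tcp_pos'][2]*1e3),'toolx-carrierx %.3f'%((ax-TH+np.pi)%(2*np.pi)-np.pi),'tilt',round(float(1-2*(x*x+y*y)),5),'Fcar',f.round(1),'w',round(o['width'],4),'j',np.round(o['joint_positions'],2))
E
python3 -c "from h import *;st()"
```

```text
t 1.9 car [-197.1 -117.7] z 303.8 toolx-carrierx -1.570 tilt -1.0 Fcar [-1.2 -0. ] w 0.0856 j [ 0.24  0.79 -0.01  1.32  0.01  1.03 -1.32]
```

Request:
carry_out(moves=[[[3,-3,30],[0,0,0],100],[[2,0,35],[0,0,0],100],[[0,0,35],[0,0,0],100],[[0,0,35],[0,0,0],100],[[0,0,30],[0,0,0],100],[[0,0,20],[0,0,0],100],[[0,0,11],[0,0,0],100],[[0,0,0],[0,0,0],100]])

```text
t: 2.7
tcp_pos: [0.6688, -0.2072, 0.1063]
tool_rot: [-0.0, 1.0, 0.01, -0.001]
ft_force: [0.0, -0.1, 0.2]
width: 0.0853
grip_force: 0.0
```

```bash
python3 - <<'E'
from h import *
st()
a=shot('top')['image'][130:250,290:440];b=shot('side')['image'][100:240,250:440]
cv2.imwrite('pics/p2.png',np.vstack([cv2.resize(a,(560,300*560//560*1),interpolation=2)[:300],cv2.resize(b,(560,300),interpolation=2)]))
E
```

```text
t 2.7 car [-195.1 -120.7] z 106.3 toolx-carrierx -1.570 tilt -1.0 Fcar [-0.1 -0. ] w 0.0853 j [ 0.24  1.03 -0.02  1.43  0.02  0.68 -1.33]
```

View pics/p2.png

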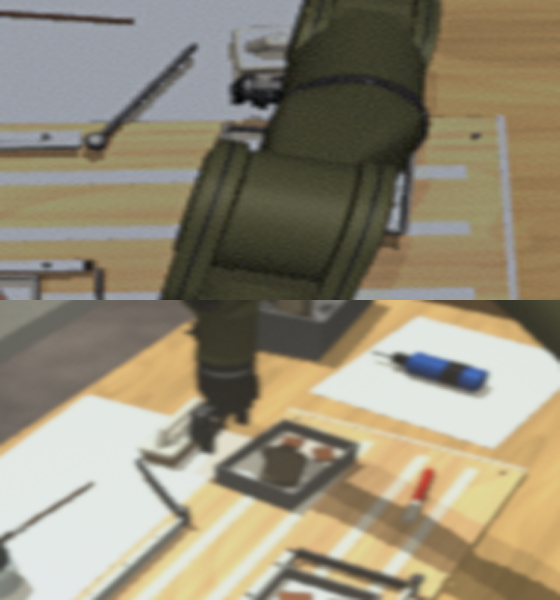

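The fingers are down on the far side of the tray, clear of the keeper and the scrub brush. I'll lower slightly and push towards the robot.

Request:
carry_out(moves=[[[0,0,5],[0,0,0],100],[[-3,0,5],[0,0,0],100],[[-5,0,0],[0,0,0],100],[[-4,0,0],[0,0,0],100],[[-4,0,0],[0,0,0],100],[[-4,0,0],[0,0,0],100],[[-4,0,0],[0,0,0],100],[[-4,0,0],[0,0,0],100]])

```text
t: 3.6
tcp_pos: [0.6425, -0.2076, 0.0982]
tool_rot: [-0.0, 1.0, 0.01, 0.001]
ft_force: [2.5, 0.9, -0.4]
width: 0.0855
grip_force: 1.2
```

Request:
carry_out(moves=[[[-4,0,0],[0,0,0],100],[[-4,0,0],[0,0,0],100],[[-4,0,0],[0,0,0],100],[[-3,0,0],[0,0,0],100],[[-3,0,0],[0,0,0],100],[[0,0,0],[0,0,0],100]])

```text
t: 4.2
tcp_pos: [0.6235, -0.2087, 0.0981]
tool_rot: [0.0, 1.0, 0.01, -0.0]
ft_force: [2.4, 1.5, 1.9]
width: 0.0854
grip_force: 1.1
```

```bash
python3 -c "from h import *;st()"
```

```text
t 4.2 car [-195.7  -75.3] z 98.1 toolx-carrierx -1.570 tilt -1.0 Fcar [ 1.5 -2.4] w 0.0854 j [ 0.26  1.   -0.02  1.59  0.03  0.56 -1.32]
```

Request:
carry_out(moves=[[[-3,0,0],[0,0,0],100],[[-1,0,0],[0,0,0],100],[[0,0,0],[0,0,0],100],[[10,0,0],[0,0,0],100],[[20,0,0],[0,0,0],100],[[0,0,-40],[0,0,0],100],[[0,0,-45],[0,0,0],100],[[0,0,-45],[0,0,0],100]])

```text
t: 5.0
tcp_pos: [0.6474, -0.2084, 0.2277]
tool_rot: [-0.0, 1.0, 0.01, -0.003]
ft_force: [0.8, -0.0, 0.1]
width: 0.0856
grip_force: 0.0
```

Request:
carry_out(moves=[[[0,0,0],[0,0,-0.14],70],[[0,0,0],[0,0,-0.14],70],[[0,0,0],[0,0,-0.14],70],[[0,0,0],[0,0,-0.14],70],[[0,0,0],[0,0,-0.14],70],[[0,0,0],[0,0,-0.14],70],[[0,0,0],[0,0,-0.14],70],[[0,0,0],[0,0,-0.14],70]])

```text
t: 5.8
tcp_pos: [0.6476, -0.2087, 0.2267]
tool_rot: [-0.001, 0.84, 0.542, -0.003]
ft_force: [0.1, -0.6, -0.5]
width: 0.0599
grip_force: 0.0
```

Request:
carry_out(moves=[[[0,0,0],[0,0,-0.14],70],[[0,0,0],[0,0,-0.14],70],[[0,0,0],[0,0,-0.14],70],[[-25,-24,0],[0,0,-0.03],70],[[-35,-24,0],[0,0,0],70],[[-45,-24,0],[0,0,0],70],[[-45,-24,0],[0,0,0],70],[[-40,0,0],[0,0,0],70]])

```text
t: 6.6
tcp_pos: [0.5512, -0.4012, 0.2265]
tool_rot: [-0.003, 0.701, 0.713, -0.004]
ft_force: [1.1, -0.7, 0.3]
width: 0.0598
grip_force: 0.0
```

```bash
python3 - <<'E'
from h import *
st()
a=shot('top')['image'][130:300,290:440];b=shot('side','side3.png')['image'][130:250,290:440]
cv2.imwrite('pics/p3.png',cv2.resize(a,None,fx=3.5,fy=3.5,interpolation=2))
E
```

```text
t 6.6 car [-386.6    0.9] z 226.5 toolx-carrierx -0.003 tilt -0.99995 Fcar [-0.7 -1.1] w 0.0598 j [ 0.79  0.89 -0.47  1.43  0.46  0.94  0.21]
```

View pics/p3.png

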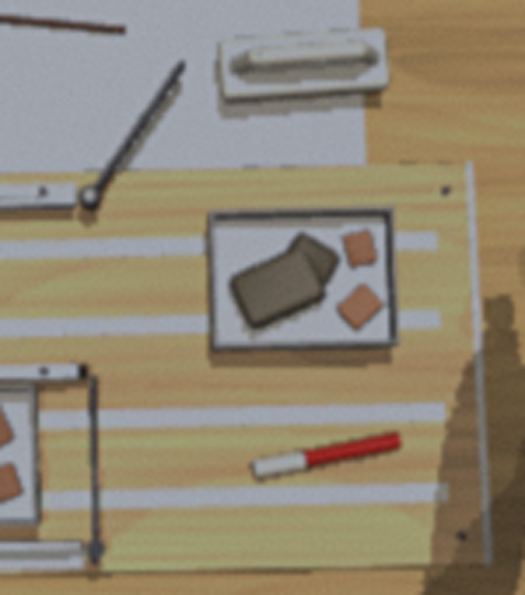

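```bash
python3 - <<'E'
from h import *
d=shot('top'); c=lambda p:((p[0]+.5)/3.5-.5+290,(p[1]+.5)/3.5-.5+130)
Q=np.array([car(ray(d,*c(p),.059)) for p in [(208,213),(392,209),(396,344),(212,348)]]);print(Q.round(1).tolist(),Q.mean(0))
print('nr rail',car(ray(d,*c((85,372)),.044)),'pivot',car(ray(d,*c((90,198)),.054)))
E
```

```text
[[-115.1, -57.6], [-274.4, -57.7], [-273.2, 59.5], [-115.5, 59.7]] [-194.55645648    0.97651006]
nr rail [-5.7493474  77.15135219] pivot [-12.90641278 -73.72984022]
```

The tray is now square and centred: centre about (-195, +1) mm, yaw about 0, rear face at -274 mm. The keeper hasn't moved. Next I'll descend behind the tray.

Request:
carry_out(moves=[[[30,0,20],[0,0,0],70],[[35,0,30],[0,0,0],70],[[2,0,30],[0,0,0],70],[[0,0,25],[0,0,0],70],[[0,0,15],[0,0,0],70],[[0,0,8],[0,0,0],70],[[0,0,0],[0,0,0],70],[[0,0,0],[0,0,0],70]])

```text
t: 7.55
tcp_pos: [0.5569, -0.3306, 0.1008]
tool_rot: [0.001, 0.7, 0.714, 0.0]
ft_force: [-0.4, -0.6, 0.1]
width: 0.0602
grip_force: 0.0
```

```bash
python3 -c "from h import *;st()"
```

```text
t 7.5 car [-316.2   -6.2] z 100.8 toolx-carrierx -0.001 tilt -1.0 Fcar [-0.6  0.4] w 0.0602 j [ 0.67  1.01 -0.38  1.61  0.56  0.63  0.01]
```

Request:
carry_out(moves=[[[8,-5,3],[0,0,0],70],[[8,0,0],[0,0,0],70],[[6,0,0],[0,0,0],70],[[5,0,0],[0,0,0],70],[[4,0,0],[0,0,0],70],[[4,0,0],[0,0,0],70],[[5,0,0],[0,0,0],70],[[6,0,0],[0,0,0],70]])

```text
t: 8.35
tcp_pos: [0.5505, -0.286, 0.0973]
tool_rot: [0.001, 0.701, 0.714, -0.001]
ft_force: [-0.4, -4.5, 2.4]
width: 0.06
grip_force: 2.5
```

Request:
carry_out(moves=[[[6,0,0],[0,0,0],70],[[6,0,0],[0,0,0],70],[[6,0,0],[0,0,0],70],[[6,0,0],[0,0,0],70],[[6,0,0],[0,0,0],70],[[6,0,0],[0,0,0],70],[[6,0,0],[0,0,0],70],[[6,0,0],[0,0,0],70]])

```text
t: 9.15
tcp_pos: [0.5496, -0.2374, 0.0973]
tool_rot: [0.001, 0.7, 0.714, -0.0]
ft_force: [0.6, -5.6, 3.0]
width: 0.0596
grip_force: 2.6
```

```bash
python3 - <<'E'
from h import *
st()
a=shot('top')['image'][150:280,230:430]
cv2.imwrite('pics/p4.png',cv2.resize(a,None,fx=4,fy=4,interpolation=2))
E
```

```text
t 9.2 car [-222.9   -0.9] z 97.3 toolx-carrierx -0.002 tilt -1.0 Fcar [-5.7 -0.5] w 0.0596 j [ 0.51  0.96 -0.32  1.77  0.57  0.5  -0.17]
```

View pics/p4.png

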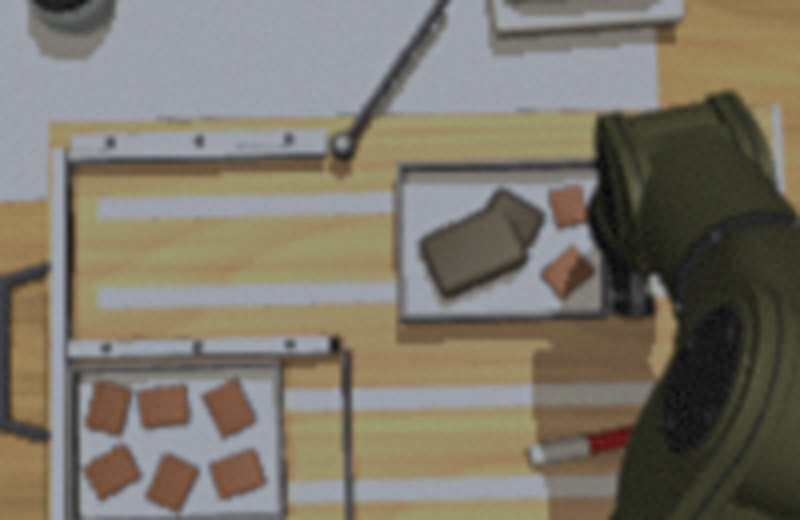

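The tray is straight, with its front rim corners at (398,167) and (400,320) in the crop, ahead of the rails. I'll check its y against the rails.

```bash
python3 - <<'E'
from h import *
d=shot('top'); c=lambda p:((p[0]+.5)/4-.5+230,(p[1]+.5)/4-.5+150)
for n,p,z in [('tf',(398,166),.059),('tn',(400,319),.059),('piv',(342,145),.054),('bufc',(336,345),.044),('nr2',(75,349),.044),('stop',(67,200),.049),('far inner bottom',(325,158),.016),('far inner bottom2',(75,165),.016)]: print(n,car(ray(d,*c(p),z)).round(1))
E
```

```text
tf [-54.6 -56.9]
tn [-53.7  59.4]
piv [-12.2 -74.8]
bufc [-4.8 77. ]
nr2 [193.2  76.1]
stop [198.6 -37.5]
far inner bottom [  2.2 -71.2]
far inner bottom2 [198.  -69.8]
```

Request:
carry_out(moves=[[[7,0,0],[0,0,0],70],[[7,0,0],[0,0,0],70],[[7,0,0],[0,0,0],70],[[7,0,0],[0,0,0],70],[[7,0,0],[0,0,0],70],[[7,0,0],[0,0,0],70],[[7,0,0],[0,0,0],70],[[7,0,0],[0,0,0],70]])

```text
t: 10.05
tcp_pos: [0.5483, -0.1815, 0.0971]
tool_rot: [0.001, 0.701, 0.714, -0.001]
ft_force: [0.1, -4.8, 3.2]
width: 0.0596
grip_force: 2.7
```

Request:
carry_out(moves=[[[7,0,0],[0,0,0],70],[[7,0,0],[0,0,0],70],[[7,0,0],[0,0,0],70],[[7,0,0],[0,0,0],70],[[7,0,0],[0,0,0],70],[[7,0,0],[0,0,0],70],[[7,0,0],[0,0,0],70],[[7,0,0],[0,0,0],70]])

```text
t: 10.85
tcp_pos: [0.547, -0.1257, 0.0971]
tool_rot: [0.001, 0.701, 0.714, -0.001]
ft_force: [-0.1, -5.6, 2.2]
width: 0.0595
grip_force: 2.8
```

```bash
python3 - <<'E'
from h import *
st()
a=shot('top')['image'][150:280,230:430]
cv2.imwrite('pics/p5.png',cv2.resize(a,None,fx=4,fy=4,interpolation=2))
E
```

```text
t 10.8 car [-111.1   -0.5] z 97.1 toolx-carrierx -0.002 tilt -1.0 Fcar [-5.6  0.2] w 0.0595 j [ 0.29  0.93 -0.25  1.89  0.55  0.39 -0.36]
```

View pics/p5.png

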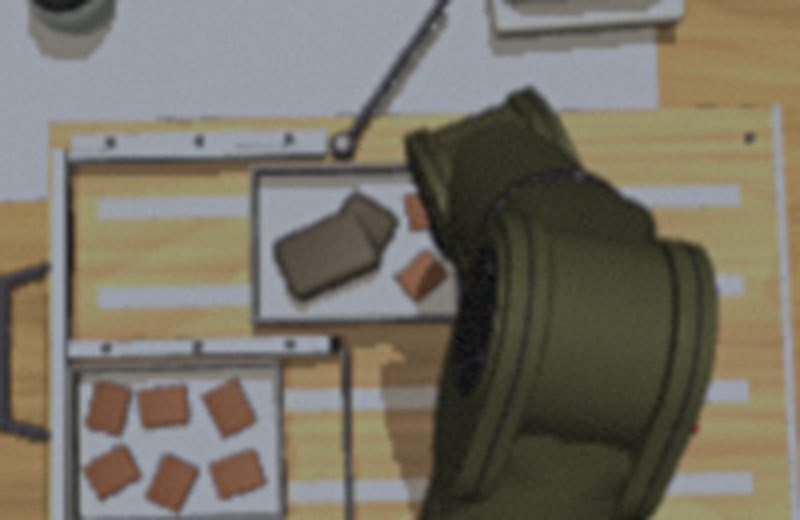

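The tray front has entered the lane, with rim corners at (251,171) and (256,323). Neither rail is touched. I'll check the numbers.

```bash
python3 - <<'E'
from h import *
d=shot('top'); c=lambda p:((p[0]+.5)/4-.5+230,(p[1]+.5)/4-.5+150)
for n,p,z in [('tf',(251,171),.059),('tn',(256,323),.059),('far rear',(400,168),.059),('near rear',(450,318),.059)]: print(n,car(ray(d,*c(p),z)).round(1))
E
```

```text
tf [ 57.1 -55.4]
tn [54.6 60.3]
far rear [-56.1 -55.3]
near rear [-91.2  59.4]
```

Request:
carry_out(moves=[[[7,0,0],[0,0,0],70],[[7,0,0],[0,0,0],70],[[7,0,0],[0,0,0],70],[[7,0,0],[0,0,0],70],[[7,0,0],[0,0,0],70],[[7,0,0],[0,0,0],70],[[7,0,0],[0,0,0],70],[[7,0,0],[0,0,0],70]])

```text
t: 11.75
tcp_pos: [0.5457, -0.0697, 0.0969]
tool_rot: [0.0, 0.701, 0.714, -0.001]
ft_force: [0.3, -5.4, 2.6]
width: 0.06
grip_force: 2.6
```

Request:
carry_out(moves=[[[7,0,0],[0,0,0],70],[[7,0,0],[0,0,0],70],[[7,0,0],[0,0,0],70],[[7,0,0],[0,0,0],70],[[7,0,0],[0,0,0],70],[[7,0,0],[0,0,0],70],[[6,0,0],[0,0,0],70],[[4,0,0],[0,0,0],70]])

```text
t: 12.55
tcp_pos: [0.5445, -0.0174, 0.0968]
tool_rot: [0.0, 0.7, 0.714, -0.001]
ft_force: [-0.4, -6.0, 3.4]
width: 0.0596
grip_force: 2.8
```

```bash
python3 - <<'E'
from h import *
st()
a=shot('top')['image'][150:280,230:430]
cv2.imwrite('pics/p6.png',cv2.resize(a,None,fx=4,fy=4,interpolation=2))
E
```

```text
t 12.6 car [-2.8 -0.3] z 96.8 toolx-carrierx -0.001 tilt -1.0 Fcar [-6.   0.5] w 0.0596 j [ 0.07  0.92 -0.2   1.94  0.51  0.34 -0.52]
```

View pics/p6.png

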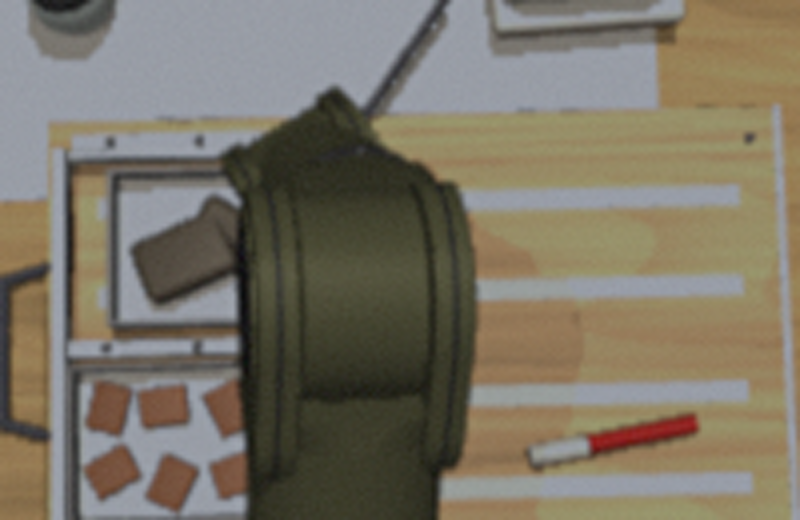

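Both corners are clear of the rails and about 33 mm of gap remains to the stop. I'll slow down.

Request:
carry_out(moves=[[[4,0,0],[0,0,0],70],[[4,0,0],[0,0,0],70],[[4,0,0],[0,0,0],70],[[4,0,0],[0,0,0],70],[[3,0,0],[0,0,0],70],[[2,0,0],[0,0,0],70],[[2,0,0],[0,0,0],70],[[1,0,0],[0,0,0],70]])

```text
t: 13.4
tcp_pos: [0.5441, 0.0063, 0.0968]
tool_rot: [0.0, 0.7, 0.714, -0.001]
ft_force: [0.7, -5.9, 2.8]
width: 0.0599
grip_force: 2.8
```

Request:
carry_out(moves=[[[1,0,0],[0,0,0],70],[[1,0,0],[0,0,0],70],[[1,0,0],[0,0,0],70],[[0.5,0,0],[0,0,0],70]])

```text
t: 13.8
tcp_pos: [0.544, 0.0096, 0.0968]
tool_rot: [0.0, 0.701, 0.714, -0.001]
ft_force: [0.1, -6.3, 3.4]
width: 0.06
grip_force: 2.8
```

```bash
python3 - <<'E'
from h import *
st()
d=shot('top');a=d['image'][150:280,230:430]
cv2.imwrite('pics/p7.png',cv2.resize(a[:,:100],None,fx=4,fy=4,interpolation=2))
E
```

```text
t 13.8 car [24.2 -0.3] z 96.8 toolx-carrierx -0.002 tilt -1.0 Fcar [-6.3  0.1] w 0.06 j [ 0.01  0.92 -0.19  1.94  0.49  0.33 -0.56]
```

Request:
carry_out(moves=[[[1,0,0],[0,0,0],70],[[1,0,0],[0,0,0],70],[[1,0,0],[0,0,0],70]])

```text
t: 14.15
tcp_pos: [0.544, 0.0125, 0.0968]
tool_rot: [0.0, 0.701, 0.714, -0.001]
ft_force: [0.1, -4.7, 3.6]
width: 0.06
grip_force: 2.8
```

Request:
carry_out(moves=[[[1,0,0],[0,0,0],70],[[1,0,0],[0,0,0],70]])

```text
t: 14.35
tcp_pos: [0.5439, 0.0145, 0.0968]
tool_rot: [0.0, 0.701, 0.714, -0.001]
ft_force: [0.8, -5.0, 3.7]
width: 0.0598
grip_force: 2.9
```

Request:
carry_out(moves=[[[1,0,0],[0,0,0],70],[[0,0,0],[0,0,0],70]])

```text
t: 14.55
tcp_pos: [0.5439, 0.0154, 0.0968]
tool_rot: [0.0, 0.701, 0.714, -0.001]
ft_force: [-0.3, -6.1, 2.7]
width: 0.0598
grip_force: 2.9
```

Request:
carry_out(moves=[[[1,0,0],[0,0,0],70],[[0,0,0],[0,0,0],70]])

```text
t: 14.75
tcp_pos: [0.5439, 0.0155, 0.0968]
tool_rot: [0.001, 0.701, 0.713, -0.002]
ft_force: [0.4, -8.0, 3.8]
width: 0.0597
grip_force: 3.8
```

```bash
python3 - <<'E'
from h import *
st()
a=shot('top')['image'][170:260,235:300];
cv2.imwrite('pics/p8.png',cv2.resize(a,None,fx=6,fy=6,interpolation=2))
E
```

```text
t 14.8 car [30.1 -0.3] z 96.8 toolx-carrierx -0.002 tilt -0.99999 Fcar [-8.  -0.3] w 0.0597 j [-0.    0.92 -0.19  1.94  0.49  0.33 -0.57]
```

View pics/p8.png

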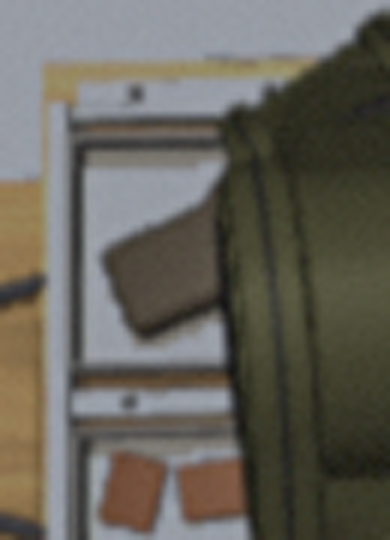

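The TCP stalls at x = 30 mm with the force rising to 8 N, so the tray is home against the stop, with clear gaps to both rails. I'll back straight out and rise.

Request:
carry_out(moves=[[[-4,0,0],[0,0,0],70],[[-15,0,0],[0,0,0],70],[[-25,0,0],[0,0,0],70],[[-30,0,0],[0,0,0],70],[[-30,0,0],[0,0,0],50],[[0,0,-30],[0,0,0],0],[[0,0,-40],[0,0,0],0],[[0,0,-40],[0,0,0],0]])

```text
t: 15.6
tcp_pos: [0.5457, -0.0865, 0.2075]
tool_rot: [-0.001, 0.7, 0.714, -0.0]
ft_force: [0.4, 0.3, 0.1]
width: 0.0017
grip_force: 0.0
```

```bash
python3 - <<'E'
from h import *
st()
d=shot('top'); c=lambda p:((p[0]+.5)/3.5-.5+290,(p[1]+.5)/3.5-.5+130)
P=np.array([-12,-76.5])
for n,p,z in [('brush corner low',(222,102),.0),('brush corner top',(220,96),.02),('bar tip',(183,63),.044),('artist brush end',(124,30),.005)]:
    q=car(ray(d,*c(p),z)); print(n,q.round(1),'r',np.linalg.norm(q-P).round(1))
q=car(ray(d,*c((183,63)),.044))-P; a0=np.arctan2(-q[0],q[1]); print('a0',a0)
for a in [a0]+list(np.arange(2.4,-.01,-.2))+[.03]:
    u=np.array([-np.sin(a),np.cos(a)]);m=np.array([np.cos(a),np.sin(a)])
    h=11*abs(m[0])+15*abs(m[1])+3
    print(round(a,2),(P+85*u-m*h).round(0))
u=np.array([-np.sin(a0),np.cos(a0)]);m=np.array([np.cos(a0),np.sin(a0)]);print('start',P+85*u-m*32)
a=d['image'][120:250,235:375];cv2.imwrite('pics/p9.png',cv2.resize(a,None,fx=4.2,fy=4.2,interpolation=2))
E
```

```text
t 15.6 car [-71.9  -0.1] z 207.5 toolx-carrierx -0.001 tilt -1.0 Fcar [ 0.3 -0.4] w 0.0017 j [ 0.29  0.75 -0.37  1.87  0.44  0.61 -0.34]
brush corner low [-133.1 -168.8] r 152.3
brush corner top [-130.3 -169.9] r 150.7
bar tip [ -97.1 -194.9] r 145.8
artist brush end [ -45.3 -236.7] r 163.6
a0 2.518435256361877
2.52 [ -45. -158.]
2.4 [ -54. -154.]
2.2 [ -68. -144.]
2.0 [ -80. -131.]
1.8 [ -90. -115.]
1.6 [-96. -97.]
1.4 [-99. -81.]
1.2 [-99. -65.]
1.0 [-95. -49.]
0.8 [-88. -33.]
0.6 [-77. -18.]
0.4 [-63.  -6.]
0.2 [-45.   3.]
-0.0 [-26.   9.]
0.03 [-29.   8.]
start [ -35.62089479 -164.19865067]
```

View pics/p9.png

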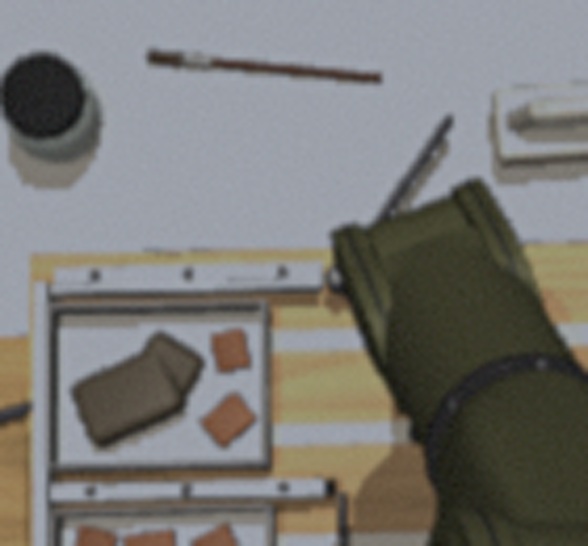

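The tray is home, its front rim at x≈55 in the crop against the stop. The tip arc clears the scrub brush by only a few mm, as built. I'll go to the far side of the keeper at height, then down.

Request:
carry_out(moves=[[[4,24,0],[0,0,0],0],[[8,35,0],[0,0,0],0],[[8,35,0],[0,0,0],0],[[8,35,0],[0,0,0],0],[[8,35,0],[0,0,0],0],[[0,0,0],[0,0,0],0],[[0,0,20],[0,0,0],0],[[0,0,20],[0,0,0],0]])

```text
t: 16.45
tcp_pos: [0.7092, -0.0472, 0.1662]
tool_rot: [-0.0, 0.7, 0.714, 0.0]
ft_force: [0.6, 0.3, -0.1]
width: -0.0003
grip_force: 0.0
```

```bash
python3 -c "from h import *;st()"
```

```text
t 16.4 car [ -35.9 -164.3] z 166.2 toolx-carrierx -0.000 tilt -1.0 Fcar [ 0.3 -0.6] w -0.0003 j [ 0.18  0.98 -0.37  1.37  0.41  0.86 -0.29]
```

Request:
carry_out(moves=[[[0,0,20],[0,0,0],0],[[0,0,20],[0,0,0],0],[[0,0,15],[0,0,0],0],[[0,0,10],[0,0,0],0],[[0,0,5],[0,0,0],0],[[0,0,0],[0,0,0],0]])

```text
t: 17.05
tcp_pos: [0.7095, -0.0468, 0.0965]
tool_rot: [-0.0, 0.7, 0.714, -0.0]
ft_force: [-0.2, -0.8, -0.7]
width: -0.0002
grip_force: 0.0
```

Request:
carry_out(moves=[[[-4,-3,0],[0,0,0],0],[[-5,-3,0],[0,0,0],0],[[-5,-2,0],[0,0,0],0],[[-4,-2,0],[0,0,0],0],[[-7,-5,0],[0,0,0],0],[[-7,-5,0],[0,0,0],0],[[-6,-6,0],[0,0,0],0],[[-6,-7,0],[0,0,0],0]])

```text
t: 17.85
tcp_pos: [0.6771, -0.0921, 0.0969]
tool_rot: [0.0, 0.7, 0.714, 0.0]
ft_force: [-0.5, 1.4, 0.0]
width: 0.0001
grip_force: 0.4
```

```bash
python3 -c "from h import *;st();d=shot('side');cv2.imwrite('pics/s.png',d['image'])"
```

```text
t 17.9 car [ -80.2 -131.3] z 96.9 toolx-carrierx -0.001 tilt -1.0 Fcar [1.4 0.5] w 0.0001 j [ 0.24  1.04 -0.34  1.49  0.47  0.69 -0.29]
```

Request:
carry_out(moves=[[[-5,-8,0],[0,0,0],0],[[-5,-8,0],[0,0,0],0],[[-3,-9,0],[0,0,0],0],[[-3,-9,0],[0,0,0],0],[[-2,-8,0],[0,0,0],0],[[-1,-8,0],[0,0,0],0],[[0,-8,0],[0,0,0],0],[[0,-8,0],[0,0,0],0]])

```text
t: 18.7
tcp_pos: [0.6115, -0.1115, 0.097]
tool_rot: [0.0, 0.7, 0.714, 0.0]
ft_force: [0.4, -0.3, 1.3]
width: 0.0
grip_force: 0.4
```

Request:
carry_out(moves=[[[2,-8,0],[0,0,0],0],[[2,-8,0],[0,0,0],0],[[3,-8,0],[0,0,0],0],[[4,-8,0],[0,0,0],0],[[5,-8,0],[0,0,0],0],[[6,-7,0],[0,0,0],0],[[7,-6,0],[0,0,0],0],[[7,-6,0],[0,0,0],0]])

```text
t: 19.5
tcp_pos: [0.5519, -0.0762, 0.0969]
tool_rot: [0.0, 0.7, 0.714, 0.0]
ft_force: [0.5, -1.2, -1.4]
width: 0.0
grip_force: 0.4
```

```bash
python3 -c "
from h import *;st()
d=shot('top');print([proj(d,[*(T+RC@np.array(p)/1e3),.044]).round(1).tolist() for p in [(-12,-76),(-70,60)]])
g=d['image'][:,:,:].max(2).astype(int)
# dark pixels in mouth zone
for a in np.arange(0,2.7,.1):
    v=[]
    for r in range(105,146,5):
        p=np.array([-12-r*np.sin(a),-76.5+r*np.cos(a)]);u,w=proj(d,[*(T+RC@p/1e3),.044]).round().astype(int);v.append(g[w,u])
    print(round(a,1),v)
"
```

```text
t 19.5 car [-61.8  -6.5] z 96.9 toolx-carrierx -0.000 tilt -1.0 Fcar [-1.2 -0.5] w 0.0 j [ 0.19  0.93 -0.23  1.9   0.53  0.37 -0.43]
[[315.1, 186.0], [335.0, 229.9]]
0.0 [np.int64(154), np.int64(169), np.int64(168), np.int64(155), np.int64(154), np.int64(155), np.int64(150), np.int64(148), np.int64(126)]
0.1 [np.int64(138), np.int64(129), np.int64(100), np.int64(75), np.int64(65), np.int64(55), np.int64(49), np.int64(19), np.int64(18)]
0.2 [np.int64(24), np.int64(19), np.int64(23), np.int64(27), np.int64(17), np.int64(16), np.int64(25), np.int64(17), np.int64(27)]
0.3 [np.int64(27), np.int64(23), np.int64(44), np.int64(45), np.int64(67), np.int64(74), np.int64(60), np.int64(69), np.int64(68)]
0.4 [np.int64(54), np.int64(63), np.int64(61), np.int64(82), np.int64(83), np.int64(83), np.int64(79), np.int64(70), np.int64(66)]
0.5 [np.int64(76), np.int64(83), np.int64(77), np.int64(64), np.int64(61), np.int64(68), np.int64(79), np.int64(79), np.int64(74)]
0.6 [np.int64(57), np.int64(57), np.int64(77), np.int64(82), np.int64(80), np.int64(61), np.int64(66), np.int64(77), np.int64(78)]
0.7 [
[... 2015 characters left out ...]

2.2 [np.int64(168), np.int64(166), np.int64(165), np.int64(168), np.int64(167), np.int64(167), np.int64(170), np.int64(161), np.int64(111)]
2.3 [np.int64(167), np.int64(166), np.int64(168), np.int64(165), np.int64(167), np.int64(168), np.int64(167), np.int64(167), np.int64(168)]
2.4 [np.int64(168), np.int64(168), np.int64(166), np.int64(167), np.int64(168), np.int64(165), np.int64(167), np.int64(166), np.int64(166)]
2.5 [np.int64(167), np.int64(165), np.int64(168), np.int64(167), np.int64(167), np.int64(168), np.int64(167), np.int64(169), np.int64(168)]
2.6 [np.int64(168), np.int64(168), np.int64(166), np.int64(166), np.int64(166), np.int64(166), np.int64(168), np.int64(168), np.int64(168)]
```

Request:
carry_out(moves=[[[5,-3,0],[0,0,0],0],[[5,-3,0],[0,0,0],0],[[4,-2,0],[0,0,0],0],[[4,-2,0],[0,0,0],0],[[3,-1,0],[0,0,0],0],[[2,0,0],[0,0,0],0],[[0,0,0],[0,0,0],0]])

```text
t: 20.25
tcp_pos: [0.5406, -0.0538, 0.0968]
tool_rot: [-0.0, 0.7, 0.714, -0.0]
ft_force: [-0.9, 0.2, 0.6]
width: 0.0001
grip_force: 0.0
```

Request:
carry_out(moves=[[[-15,0,0],[0,0,0],0],[[-40,0,0],[0,0,0],0],[[-45,0,0],[0,0,0],0],[[-45,0,0],[0,0,0],0],[[0,0,0],[0,0,0],0]])

```text
t: 20.75
tcp_pos: [0.5418, -0.2096, 0.0965]
tool_rot: [0.002, 0.705, 0.709, -0.003]
ft_force: [-0.1, -1.2, -0.2]
width: 0.0002
grip_force: 0.0
```

```bash
cat >> h.py <<'E'
def keeper():
    d=shot('top');g=cv2.resize(d['image'],None,fx=4,fy=4,interpolation=cv2.INTER_CUBIC).max(2).astype(int)
    for r in (50,70,90,110,130,143):
        v=[]
        for a in np.arange(-.06,.5,.02):
            p=np.array([-12-r*np.sin(a),-76.5+r*np.cos(a)]);u,w=((proj(d,[*(T+RC@p/1e3),.044])+.5)*4-.5).round().astype(int);v.append(int(g[w,u]))
        i=int(np.argmin(v));print(r,'a_min %.2f'%(-.06+.02*i),' '.join(map(str,v)))
E
python3 -c "
from h import *;st();keeper()"
```

```text
t 20.8 car [-194.9    6.4] z 96.5 toolx-carrierx -0.014 tilt -0.99997 Fcar [-1.2  0.1] w 0.0002 j [ 0.45  0.95 -0.29  1.83  0.58  0.45 -0.24]
50 a_min 0.14 171 161 153 146 142 123 114 105 87 80 77 84 91 99 109 137 145 153 162 169 172 173 173 172 172 172 171 170 169
70 a_min 0.14 155 155 155 157 157 157 152 129 103 80 74 75 91 119 137 145 156 156 156 155 155 155 155 154 154 155 154 154 155
90 a_min 0.14 156 156 154 153 153 156 152 144 113 88 75 80 98 121 150 154 156 154 154 155 156 156 154 154 155 154 154 154 154
110 a_min 0.14 168 169 170 171 171 168 169 156 127 94 76 77 107 145 158 157 156 154 154 156 157 156 153 153 154 155 156 156 155
130 a_min 0.16 156 156 153 156 156 155 156 158 150 125 88 84 126 154 156 154 154 154 154 155 155 155 154 154 162 171 172 172 172
143 a_min 0.16 149 147 153 156 155 155 154 155 138 98 74 73 114 150 153 154 155 153 155 154 154 154 154 155 154 154 155 154 155
```

The keeper is now at about 0.15 rad. I'll push another ~11 mm past the last reach (TCP x to about -28).

Request:
carry_out(moves=[[[40,0,0],[0,0,0],0],[[45,0,0],[0,0,0],0],[[35,0,0],[0,0,0],0],[[20,0,0],[0,0,0],0],[[8,0,0],[0,0,0],0],[[4,0,0],[0,0,0],0],[[2,0,0],[0,0,0],0],[[0,0,0],[0,0,0],0]])

```text
t: 21.6
tcp_pos: [0.5407, -0.0463, 0.0968]
tool_rot: [0.0, 0.701, 0.714, -0.0]
ft_force: [1.1, -0.6, 0.5]
width: 0.0002
grip_force: 0.0
```

```bash
python3 -c "from h import *;st()"
```

```text
t 21.6 car [-31.6   4.2] z 96.8 toolx-carrierx -0.002 tilt -1.0 Fcar [-0.6 -1.1] w 0.0002 j [ 0.12  0.92 -0.21  1.94  0.54  0.33 -0.5 ]
```

Three more mm, then retreat and check.

Request:
carry_out(moves=[[[2,0,0],[0,0,0],0],[[1.5,0,0],[0,0,0],0],[[0,0,0],[0,0,0],0],[[-5,0,0],[0,0,0],0],[[-30,0,0],[0,0,0],0],[[-45,0,0],[0,0,0],0],[[-45,0,0],[0,0,0],0],[[-45,0,0],[0,0,0],0]])

```text
t: 22.4
tcp_pos: [0.5439, -0.2138, 0.097]
tool_rot: [0.0, 0.7, 0.714, 0.0]
ft_force: [1.6, 0.6, -0.4]
width: -0.0003
grip_force: 0.0
```

```bash
python3 -c "from h import *;st();keeper()"
```

```text
t 22.4 car [-199.1    4.3] z 97.0 toolx-carrierx -0.000 tilt -1.0 Fcar [ 0.5 -1.7] w -0.0003 j [ 0.47  0.95 -0.31  1.81  0.58  0.47 -0.22]
50 a_min 0.02 140 108 95 86 83 86 93 103 128 137 144 162 167 170 172 174 174 173 172 172 172 172 171 171 171 171 171 171 171
70 a_min 0.04 145 124 97 75 69 68 83 112 141 157 158 158 157 155 155 155 155 154 154 154 155 156 156 156 156 155 154 154 156
90 a_min 0.02 153 137 103 80 66 80 106 134 155 157 156 155 155 155 155 155 155 155 155 154 153 153 155 156 154 154 154 155 156
110 a_min 0.04 172 172 158 134 96 88 120 148 165 167 166 159 159 154 154 155 154 155 155 154 155 154 154 157 156 153 155 156 155
130 a_min 0.02 156 160 145 110 76 81 118 154 157 155 155 156 155 154 156 155 154 155 156 154 156 157 155 156 162 172 172 171 171
143 a_min 0.02 152 152 152 105 65 82 134 153 157 155 153 153 155 155 154 155 154 153 155 155 156 156 153 155 156 153 155 154 156
```

Request:
carry_out(moves=[[[0,0,-30],[0,0,0],0],[[0,0,-40],[0,0,0],0],[[0,0,-40],[0,0,0],0],[[0,0,0],[0,0,0],0],[[0,0,0],[0,0,0],0],[[0,0,0],[0,0,0],0]])

```text
t: 23.05
tcp_pos: [0.5432, -0.2118, 0.206]
tool_rot: [-0.001, 0.7, 0.714, -0.001]
ft_force: [-1.0, 0.3, -0.0]
width: 0.0003
grip_force: 0.0
```

```bash
python3 -c "from h import *;st();print(finish_job())"
```

```text
t 23.1 car [-197.1    5.1] z 206.0 toolx-carrierx -0.001 tilt -1.0 Fcar [0.3 1. ] w 0.0003 j [ 0.54  0.79 -0.42  1.77  0.48  0.68 -0.14]
the job is handed in; nothing more can be done
None
```

The job is handed in at about 23 s of the 72 s allowed: the tray is home against the end stop, the keeper bar reads about 0.03 rad from shut in the last image, and I saw no rail contact or bystander moved; no verdict came back.

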